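Clamp a casting in the spring-bail jig

TASK

Load the casting into the spring clamp jig: swing the sprung bail up and back by its black grip until the latch catches it and it stays cocked by itself, then slide the casting along the bed until its long edge is fully against both dowels and its end is against the end stop. With the casting fully home, press the trigger pad down so that the bail snaps down and clamps the casting, still tight against the dowels and stop, and leave the other things on the bench where they are.

Things in the scene. Friction and masses are not known exactly. Their poses are not given: they have to be found in the camera images.
- jig: Spring clamp jig fixed to the bench. Origin on the bench surface, z up. Flat steel bed, its surface at z = 12 mm, spanning jig x -160..120, y -285..190 mm. The bail's hinge runs along jig x at y = 0, z = 36 mm. Latch and trigger stand on the +y side, the casting lies on the -y side. Home for the casting: its axes parallel to the jig's, its origin at jig (0, -91, 12) mm.
- bail_hinge (a point): Point on the bail's hinge axis, midway between its two legs, at jig (30, 0, 36) mm. The axis runs along jig x.
- bail (a joint): Bail angle (rad): 0 = down; grows as the grip swings up and over towards jig +y; about 0.08 when clamping the casting. Drawn beyond about 1.68 it is caught, and is then held at about 1.64; limit 1.85. A spring always pulls it down: about 4 N at the grip when down, 8 N cocked, plus 2 N weight. Unlatched, it snaps down.
- bail_grip (a point): Centre of the black grip sleeve of the bail, 18 mm diameter, 72 mm long, parallel to jig x, between two rod legs 90 mm apart; 122 mm from the hinge axis. At bail angle 0: jig (30, -115, 76) mm; at 1.65: (30, 49, 147). Can be pinched across from above; the sleeve spins freely on its rod. A 12 mm clamping rod parallel to it lies 19 mm nearer the hinge and 54 mm lower (bail down).
- trigger (a joint): Angle of the latch lever (rad): 0 = at rest, tooth down; grows as the trigger pad is pressed down and the tooth lifts; limit 0.42. Cocking lifts the tooth by itself. A cocked bail is released at about 0.2. The lever lies at jig x 18..42, y -14..158 mm, its top at z = 110 mm.
- trigger_pad (a point): Centre of the top face of the rubber-topped trigger pad, 46 by 38 mm, at the +y end of the latch lever; at jig (30, 135, 110) mm at rest. Pressing it straight down by 10 to 15 mm with 8 to 14 N trips the latch; it can go down about 22 mm and springs back.
- casting: Loose aluminium casting, about 0.5 kg: flange 180 (its x) by 90 (its y) by 12 mm thick, with a round boss 40 mm in diameter, 32 mm high, on the flange at its own x = -50, y = 0 mm. Origin: centre of the underside. Starts on the bed, a little turned. Its +y long edge goes against the two dowels, its +x end against the end stop. Push it with the fingertips or hold the boss and slide.
- edge_near (a point): Point on the casting's +y long edge, halfway up, at its own (-75, 45, 6) mm: when home it touches the dowel at point dowel_near.
- edge_far (a point): Point on the casting's +y long edge, halfway up, at its own (55, 45, 6) mm: when home it touches the dowel at point dowel_far.
- end_face (a point): Point in the middle of the casting's +x end face, at its own (90, 0, 6) mm: when home it touches the end stop at point end_stop.
- dowel_near (a point): Locating point of a 12 mm dowel (top at z = 36 mm), on its -y side, at jig (-75, -46, 18) mm; axes as the jig's.
- dowel_far (a point): Locating point of the other 12 mm dowel, on its -y side, at jig (55, -46, 18) mm; axes as the jig's.
- end_stop (a point): Middle of the locating (-x) face of the end stop, a steel block 22 by 40 mm with its top at z = 36 mm; at jig (90, -91, 18) mm; axes as the jig's.
- parts_bin: Bystander: open green plastic bin, 160 by 110 by 75 mm. Origin at the centre of its underside. Leave alone.
- spray_can: Bystander: upright can, 60 mm diameter, 170 mm high. Origin at the centre of its underside. Leave alone.
- wrench: Bystander: steel wrench, 180 mm long, lying flat. Leave alone.
- screwdriver: Bystander: screwdriver, 200 mm long, lying flat. Leave alone.
Mind the look-alikes: they are no part of the job. Leave any purple look-alike of the casting alone.

How it is judged:
By the outcome, as a careful person would: the job done as asked, in the order asked, and still so for the second after the job is handed in, with the robot touching nothing.
It also fails if it takes over 72 s, if anything falls off the work surface, if the arm or the gripper's body presses on something with over 40 N, if the wrist force passes 120 N, or if a joint passes its speed limit or range.

ROBOT

A 6-joint arm with a two-finger parallel gripper is mounted at the origin on the work surface. World frame = base frame: x ahead of the robot, y to its left, z up, the work surface at z = 0. Lengths are in m, angles in rad, forces in N, time in s.
With the tool pointing down it reaches from about 0.375 to 0.9 m from the base axis. Payload 3.1 kg.
Tool frame: the origin (TCP) lies midway between the tips of the shut fingers; the grasp point (between the pads) lies 19 mm behind it (manip.grasp_offset is the distance from the TCP to the grasp point, in m); z points along the fingers, y is the line along which they close (so a half turn about z gives the same grasp; the last joint's range is limited). The gripper opens to 85 mm and grips with 20 to 120 N. Pads are 22 mm wide; open, the fingers measure 114 mm over their backs; the gripper's body (76 mm by 85 mm) begins 54 mm behind the grasp point. The pads swing forward as they close: fully open they stand 13 mm farther back than shut.
Start: joints at [1.115, 0.527, 1.433, -0, 1.181, -0.178], TCP at [0.171, 0.601, 0.231] pointing down, gripper open.
Joint ranges: [-3.08, 3.08], [-0.75, 2.2], [0.22, 2.44], [-1.43, 4.57], [0, 2.65], [-2.85, 2.85]. Speed limits (rad/s): [2.79, 2.79, 3.14, 3.14, 3.14, 3.14].

INTERFACE

Orientations are given as a unit quaternion [x, y, z, w].
In Python, from station import sensors, cams, order, manip gives the robot as it stands.
- The arm moves only by the tool move_arm, never from a script. Its argument "targets" is a list of rows, each an object of numbers: "dx", "dy", "dz": the shift along the world's x, y, z normalised to -1 to 1, where 1 is 25 mm; "rx", "ry", "rz": the turn, a rotation vector about the world's x, y, z normalised to -1 to 1, where 1 is 30 degrees. A call has exactly 10 rows; each row shifts and turns the commanded pose from where the row before left it; what a row does not reach is not made up. A row lasts 1/8 s, in which the tool goes at most 62.5 mm and 10.7 degrees, less where a joint would pass 70% of its speed; a pose out of reach is approached as far as the arm can. A call with a number of a shift or a turn outside -1 to 1 is refused whole. A call with a gripper value outside its range is refused whole. "claw" is the opening in per cent of the stroke, from 0 (shut) to 100 (fully open), set as the call begins (left out, the last holds). The fingers move at their own pace and stop on an object; "newtons" is the grip in N (left out, the last holds). Time passes only in rows, so rows that do not move let the fingers close, or fill a call up. It gives the time, the measured TCP pose, the force, the opening and the grip force at its end, in the units of the state.
- sensors.sense(): the state, without advancing time (a new reading comes with each control period).
- cams.snapshot(name): name is "scene" or "top" or "wrist"; returns the picture (384x512x3 uint8, red, green, blue); there is no depth.
- cams.camera_model(name): a dict with "fx", "fy", "cx", "cy" (pixels), "extrinsics" (4x4, takes a point from world to camera coordinates). Camera axes: x right, y down, z forward; pixel columns grow to the right and rows downward; lengths in m; the calibration is good to about 2 mm. A picture is of the moment at which its call begins: read the wrist's pose just before it. camera_model takes no time and is no camera call; for the wrist camera it gives the pose at the moment of the call.
- order.sign_off(): hands the job in; it is judged then, once.
The state is a dict: "t": time; "q": joint angles; "qd": joint speeds; "tau": joint torques, N m; "tcp_pos": TCP position; "tool_rot": TCP orientation; "force": force on the tool from outside, world axes, zero at the start; "ft_torque": the same for the moment, N m; "finger_gap": opening from 0.0 (shut) to 1.0 (fully open); "gripper_force": force on a finger pad.
Only numpy, scipy, OpenCV 4.12 (cv2) and the standard library are available. Lean on these libraries where they do the work, as an engineer would, in place of code of your own. Each camera call takes 0.05 s, during which the arm holds its last target. There are 200 camera calls.

## Working session

There is one attempt and no reset: what is moved stays moved. The work goes in short steps, Python scripts to look and compute and a tool call to move; the robot and the scene stay as the last step left them, time stands still between calls to the robot, and variables do not carry over. Pictures are saved under pics/ and viewed, at most 10 in all, crops included, and the job is handed in when it is done.

Besides the shell and the picture viewer there is one more tool, called after "Call:" by a JSON object that holds its "op" and its "data". move_arm: Moves the arm, as the interface text tells. Scaled input: -1 to 1 covers 25 mm each way for a shift and 30 degrees each way for a turn. Its arguments: {"type":"object","properties":{"targets":{"type":"array"},"claw":{"type":"number"},"newtons":{"type":"number"}},"required":["targets"]}

```bash
mkdir -p pics; ls
python3 - <<'E'
from station import sensors,cams,order,manip
import cv2,numpy as np
s=sensors.sense();print(s['t'],s['tcp_pos'],s['tool_rot'],s['finger_gap'],manip.grasp_offset)
for n in('scene','top'):
    im=cams.snapshot(n);cv2.imwrite(f'pics/{n}0.png',im[...,::-1])
    m=cams.camera_model(n);print(n,m['fx'],m['cx'],m['cy'],np.round(m['extrinsics'],3).tolist())
E
```

```text
pics
0.0 [0.171052   0.60038324 0.23032499] [ 1.38431394e-01  9.90371407e-01 -1.05454335e-03 -3.35403562e-04] 1.0005157609497592 0.0187
scene 429.54890725730564 250.84951015747708 193.79124397833635 [[0.282, 0.959, -0.006, -0.147], [0.728, -0.218, -0.65, -0.336], [-0.625, 0.179, -0.76, 1.861], [0.0, 0.0, 0.0, 1.0]]
top 376.42807796231307 246.68952342504963 191.42543512865865 [[-0.03, -1.0, -0.011, 0.001], [-0.982, 0.031, -0.188, 0.561], [0.188, 0.005, -0.982, 1.273], [0.0, 0.0, 0.0, 1.0]]
```

Run:
```python
import cv2
a=cv2.imread('pics/top0.png');cv2.imwrite('pics/top0b.png',cv2.resize(a,(800,600),interpolation=cv2.INTER_CUBIC))
a=cv2.imread('pics/scene0.png');cv2.imwrite('pics/scene0b.png',cv2.resize(a,(800,600),interpolation=cv2.INTER_CUBIC))
```

```text
(no output)
```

View pics/top0b.png

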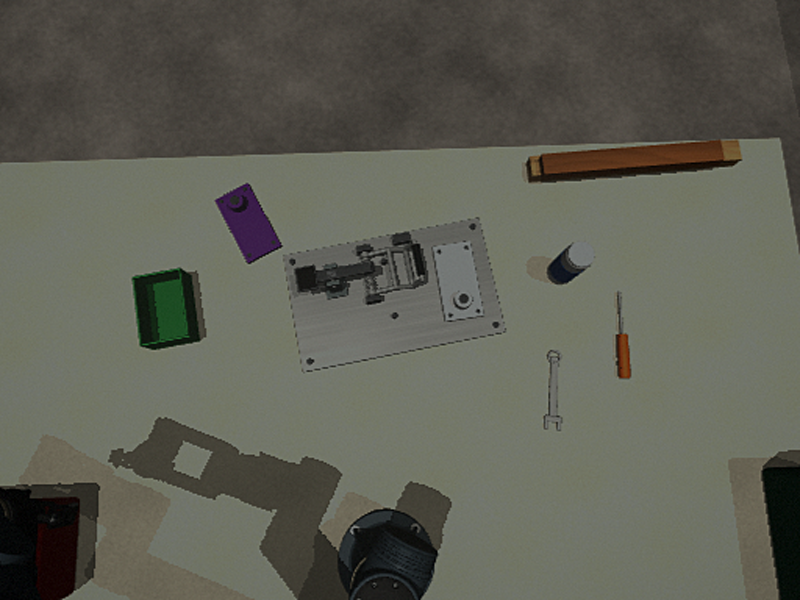

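View pics/scene0b.png

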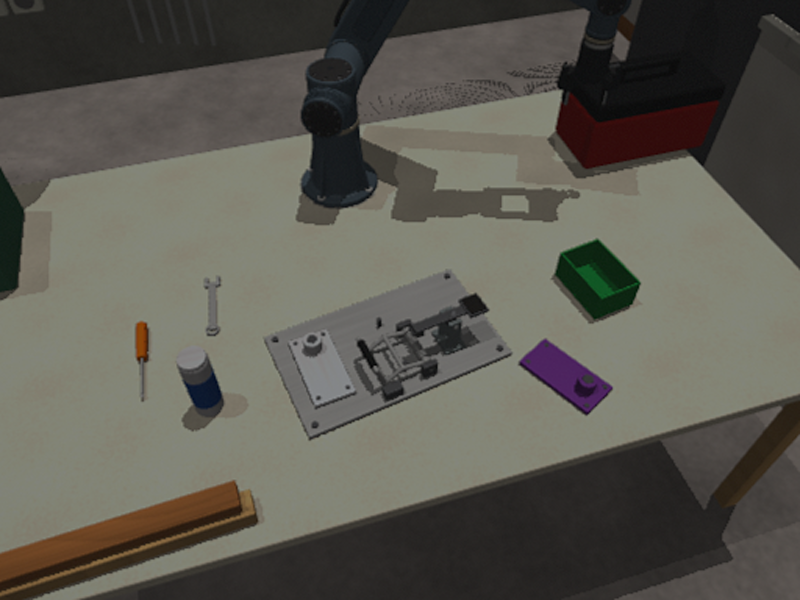

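The pictures show the jig in the middle. Its bed corners in the 800x600 top view are (284,254), (478,217), (506,330) and (302,372). The silver casting is at about (459,281) with its boss at (463,299). The purple look-alike at (248,222) is off the jig, so the silver one on the bed is the one meant. The trigger pad is at (305,278) and the grip at (418,258).

```bash
cat > h.py <<'E'
import numpy as np,cv2
from station import sensors,cams,order,manip
def ray(m,px,z):
    E=np.array(m['extrinsics']);R,t=E[:3,:3],E[:3,3];c=-R.T@t
    d=R.T@np.array([(px[0]-m['cx'])/m['fx'],(px[1]-m['cy'])/m['fy'],1]);return c+d*(z-c[2])/d[2]
def proj(m,p):
    E=np.array(m['extrinsics']);v=E[:3,:3]@p+E[:3,3];return np.array([m['fx']*v[0]/v[2]+m['cx'],m['fy']*v[1]/v[2]+m['cy']])
def fit(A,B): # B=R A+t in 2D
    A,B=np.array(A),np.array(B)[:,:2];a,b=A-A.mean(0),B-B.mean(0)
    th=np.arctan2((a[:,0]*b[:,1]-a[:,1]*b[:,0]).sum(),(a*b).sum());R=np.array([[np.cos(th),-np.sin(th)],[np.sin(th),np.cos(th)]])
    t=B.mean(0)-R@A.mean(0);return th,t,np.linalg.norm(A@R.T+t-B,axis=1)
def J(p,th,t):
    c,s=np.cos(th),np.sin(th);return np.array([c*p[0]-s*p[1]+t[0],s*p[0]+c*p[1]+t[1],p[2]])
E
python3 - <<'E'
from h import *
m=cams.camera_model('top');g=cv2.cvtColor(cv2.imread('pics/top0.png'),cv2.COLOR_BGR2GRAY)
k=.64
pc=np.float32([[284,254],[478,217],[506,330],[302,372]])*k
th,t,e=fit([[.12,.19],[.12,-.285],[-.16,-.285],[-.16,.19]],[ray(m,p,.012) for p in pc]);print(th,t,e)
for n,p in dict(grip=(.03,-.115,.076),pad=(.03,.135,.110),dn=(-.075,-.052,.036),home=(0,-.091,.024)).items():
    w=J(p,th,t);print(n,w.round(4),(proj(m,w)/k).round(0))
# casting: bright mask
pc=np.array([[433,243],[469,238],[483,316],[444,322]])*k
c=fit([[.09,.045],[.09,-.045],[-.09,-.045],[-.09,.045]],[ray(m,p,.024) for p in pc]);print(c)
R=c[1]-t;print('casting in jig',np.cos(th)*R[0]+np.sin(th)*R[1],-np.sin(th)*R[0]+np.cos(th)*R[1],np.degrees(c[0]-th))
w=cams.camera_model('wrist');E=np.array(w['extrinsics']);print(w['fx'],E.round(3).tolist(),(-E[:3,:3].T@E[:3,3]).round(3))
E
```

```text
0.16613686823393434 [0.59657425 0.01640389] [0.00343905 0.00222175 0.00158826 0.00209361]
grip [ 0.6452 -0.0921  0.076 ] [418. 259.]
pad [0.6038 0.1545 0.11  ] [306. 277.]
dn [ 0.5312 -0.0473  0.036 ] [399. 313.]
home [ 0.6116 -0.0733  0.024 ] [409. 279.]
(np.float64(0.10475554543147035), array([ 0.60782036, -0.18390435]), array([0.00456758, 0.00471653, 0.00323096, 0.00488669]))
casting in jig -0.022034445110619708 -0.19940999810581067 -3.516890737511309
295.3435099821571 [[0.275, 0.961, -0.001, -0.624], [0.921, -0.264, 0.286, -0.037], [0.275, -0.08, -0.958, 0.38], [0.0, 0.0, 0.0, 1.0]] [0.102 0.621 0.374]
```

Call:
{"op": "move_arm", "data": {"targets": [{"dx": 0.677,"dy": -0.989,"rz": 0.03},{"dx": 0.677,"dy": -0.989,"rz": 0.03},{"dx": 0.677,"dy": -0.989,"rz": 0.03},{"dx": 0.677,"dy": -0.989,"rz": 0.03},{"dx": 0.677,"dy": -0.989,"rz": 0.03},{"dx": 0.677,"dy": -0.989,"rz": 0.03},{"dx": 0.677,"dy": -0.989,"rz": 0.03},{"dx": 0.677,"dy": -0.989,"rz": 0.03},{"dx": 0.677,"dy": -0.989,"rz": 0.03},{"dx": 0.677,"dy": -0.989,"rz": 0.03}], "claw": 80, "newtons": 60}}

```text
schema error: expected keys dx, dy, dz, rx, ry, rz
```

Call:
{"op": "move_arm", "data": {"targets": [{"dx": 0.677,"dy": -0.989,"rz": 0.03},{"dx": 0.677,"dy": -0.989,"rz": 0.03},{"dx": 0.677,"dy": -0.989,"rz": 0.03},{"dx": 0.677,"dy": -0.989,"rz": 0.03},{"dx": 0.677,"dy": -0.989,"rz": 0.03},{"dx": 0.677,"dy": -0.989,"rz": 0.03},{"dx": 0.677,"dy": -0.989,"rz": 0.03},{"dx": 0.677,"dy": -0.989,"rz": 0.03},{"dx": 0.677,"dy": -0.989,"rz": 0.03},{"dx": 0.677,"dy": -0.989,"rz": 0.03}]}}

```text
schema error: expected keys dx, dy, dz, rx, ry, rz
```

Call:
{"op": "move_arm", "data": {"targets": [{"dx": 0.677,"dy": -0.989,"rz": 0.03},{"dx": 0.677,"dy": -0.989,"rz": 0.03},{"dx": 0.677,"dy": -0.989,"rz": 0.03},{"dx": 0.677,"dy": -0.989,"rz": 0.03},{"dx": 0.677,"dy": -0.989,"rz": 0.03},{"dx": 0.677,"dy": -0.989,"rz": 0.03},{"dx": 0.677,"dy": -0.989,"rz": 0.03},{"dx": 0.677,"dy": -0.989,"rz": 0.03},{"dx": 0},{"dx": 0}]}}

```text
schema error: expected keys dx, dy, dz, rx, ry, rz
```

Run:
```python
from h import *
s=sensors.sense();print(s['t'],s['tcp_pos'],s['tool_rot'],s['q'])
m=cams.camera_model('wrist');im=cams.snapshot('wrist')[...,::-1].copy();cv2.imwrite('pics/w1.png',im)
np.save('w1.npy',np.array(m['extrinsics']))
th,t=.1661,[.5966,.0164]
for p in [(.03,-.115,.076),(-.075,-.052,.036),(.055,-.052,.036),(.09,-.091,.036),(.03,-.285,.012),(-.16,-.285,.012),(-.16,0,.012)]:
    x=proj(m,J(p,th,t));print(x.round(0));cv2.drawMarker(im,tuple(int(v) for v in x),(0,0,255),0,8)
cv2.imwrite('pics/w1b.png',cv2.resize(im,(800,600),interpolation=cv2.INTER_CUBIC))
```

```text
0.1 [0.17106387 0.60045959 0.23041441] [ 1.38450890e-01  9.90368810e-01 -9.33567591e-04 -3.15146145e-04] [ 1.11451812e+00  5.28388390e-01  1.43379844e+00  1.74227904e-05
  1.18137640e+00 -1.78490563e-01]
[-69. 556.]
[-60. 477.]
[ -8. 522.]
[-13. 539.]
[-101.  531.]
[-181.  470.]
[-57. 419.]
```

View pics/w1b.png

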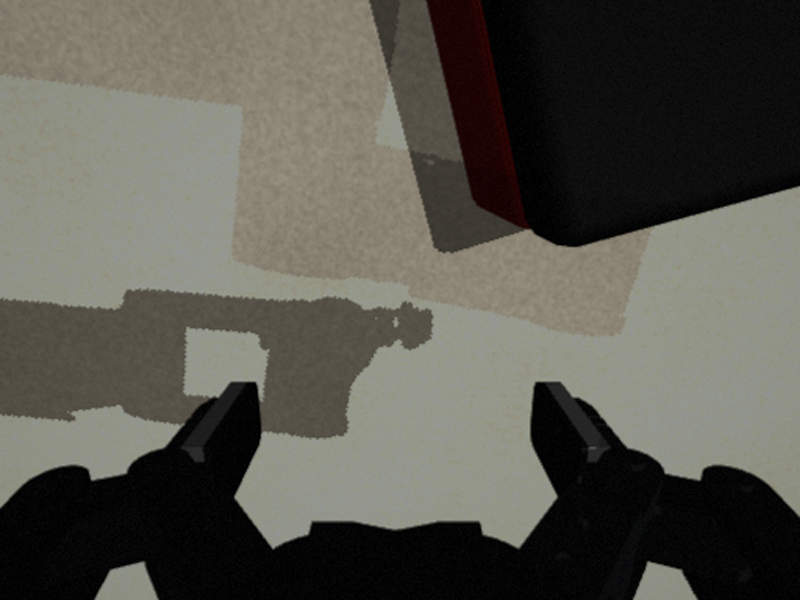

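The picture shows only the red toolbox and the fingers, because the moves were refused: every row needs all six keys. I'm resending them.

Call:
{"op": "move_arm", "data": {"targets": [{"dx": 0.54,"dy": -0.99,"dz": 0,"rx": 0,"ry": 0,"rz": 0.03},{"dx": 0.54,"dy": -0.99,"dz": 0,"rx": 0,"ry": 0,"rz": 0.03},{"dx": 0.54,"dy": -0.99,"dz": 0,"rx": 0,"ry": 0,"rz": 0.03},{"dx": 0.54,"dy": -0.99,"dz": 0,"rx": 0,"ry": 0,"rz": 0.03},{"dx": 0.54,"dy": -0.99,"dz": 0,"rx": 0,"ry": 0,"rz": 0.03},{"dx": 0.54,"dy": -0.99,"dz": 0,"rx": 0,"ry": 0,"rz": 0.03},{"dx": 0.54,"dy": -0.99,"dz": 0,"rx": 0,"ry": 0,"rz": 0.03},{"dx": 0.54,"dy": -0.99,"dz": 0,"rx": 0,"ry": 0,"rz": 0.03},{"dx": 0.54,"dy": -0.99,"dz": 0,"rx": 0,"ry": 0,"rz": 0.03},{"dx": 0.54,"dy": -0.99,"dz": 0,"rx": 0,"ry": 0,"rz": 0.03}], "claw": 80, "newtons": 60}}

```text
t: 1.4
tcp_pos: [0.3066, 0.3526, 0.2312]
tool_rot: [0.06, 0.998, -0.0, -0.0]
force: [-0.1, -0.3, 0.6]
finger_gap: 0.799
gripper_force: 0.0
```

Call:
{"op": "move_arm", "data": {"targets": [{"dx": 0.54,"dy": -0.99,"dz": 0,"rx": 0,"ry": 0,"rz": 0.03},{"dx": 0.54,"dy": -0.99,"dz": 0,"rx": 0,"ry": 0,"rz": 0.03},{"dx": 0.54,"dy": -0.99,"dz": 0,"rx": 0,"ry": 0,"rz": 0.03},{"dx": 0.54,"dy": -0.99,"dz": 0,"rx": 0,"ry": 0,"rz": 0.03},{"dx": 0.54,"dy": -0.99,"dz": 0,"rx": 0,"ry": 0,"rz": 0.03},{"dx": 0.54,"dy": -0.99,"dz": 0,"rx": 0,"ry": 0,"rz": 0.03},{"dx": 0.54,"dy": -0.99,"dz": 0,"rx": 0,"ry": 0,"rz": 0.03},{"dx": 0.54,"dy": -0.99,"dz": 0,"rx": 0,"ry": 0,"rz": 0.03},{"dx": 0.54,"dy": -0.99,"dz": 0,"rx": 0,"ry": 0,"rz": 0.03},{"dx": 0.54,"dy": -0.99,"dz": 0,"rx": 0,"ry": 0,"rz": 0.03}]}}

```text
t: 2.65
tcp_pos: [0.4416, 0.1052, 0.2312]
tool_rot: [-0.018, 1.0, 0.0, -0.0]
force: [-0.4, 0.7, -0.4]
finger_gap: 0.799
gripper_force: 0.0
```

Call:
{"op": "move_arm", "data": {"targets": [{"dx": 0.54,"dy": -0.99,"dz": 0,"rx": 0,"ry": 0,"rz": 0.03},{"dx": 0.54,"dy": -0.99,"dz": 0,"rx": 0,"ry": 0,"rz": 0.03},{"dx": 0.54,"dy": -0.99,"dz": 0,"rx": 0,"ry": 0,"rz": 0.03},{"dx": 0.54,"dy": -0.99,"dz": 0,"rx": 0,"ry": 0,"rz": 0.03},{"dx": 0.54,"dy": -0.99,"dz": 0,"rx": 0,"ry": 0,"rz": 0.03},{"dx": 0.54,"dy": -0.99,"dz": 0,"rx": 0,"ry": 0,"rz": 0.03},{"dx": 0.54,"dy": -0.99,"dz": 0,"rx": 0,"ry": 0,"rz": 0.03},{"dx": 0.54,"dy": -0.99,"dz": 0,"rx": 0,"ry": 0,"rz": 0.03},{"dx": 0,"dy": 0,"dz": 0,"rx": 0,"ry": 0,"rz": 0},{"dx": 0,"dy": 0,"dz": 0,"rx": 0,"ry": 0,"rz": 0}]}}

```text
t: 3.9
tcp_pos: [0.5485, -0.0913, 0.2309]
tool_rot: [-0.081, 0.997, 0.001, -0.001]
force: [-0.1, -0.2, 0.2]
finger_gap: 0.801
gripper_force: 0.0
```

Run:
```python
from h import *
s=sensors.sense();print(s['t'],s['tcp_pos'],s['tool_rot'],s['q'])
m=cams.camera_model('wrist');im=cams.snapshot('wrist')[...,::-1].copy();cv2.imwrite('pics/w2.png',im)
np.save('w2.npy',np.array(m['extrinsics']))
th,t=.1661,[.5966,.0164]
for p in [(.03,-.115,.076),(-.075,-.052,.036),(.055,-.052,.036),(.09,-.091,.036),(.12,-.285,.012)]:
    x=proj(m,J(p,th,t));print(x.round(0));cv2.drawMarker(im,tuple(int(v) for v in x),(0,0,255),0,8)
cv2.imwrite('pics/w2b.png',cv2.resize(im,(800,600),interpolation=cv2.INTER_CUBIC))
```

```text
3.9 [ 0.54849733 -0.09130638  0.23088602] [-8.07804676e-02  9.96731441e-01  5.73857791e-04 -7.87950750e-04] [-3.66120753e-01  4.35972350e-01  1.60647013e+00  3.96737956e-04
  1.10106739e+00 -2.09883424e+00]
[238. 261.]
[293. 162.]
[289. 262.]
[259. 286.]
[122. 295.]
```

View pics/w2b.png

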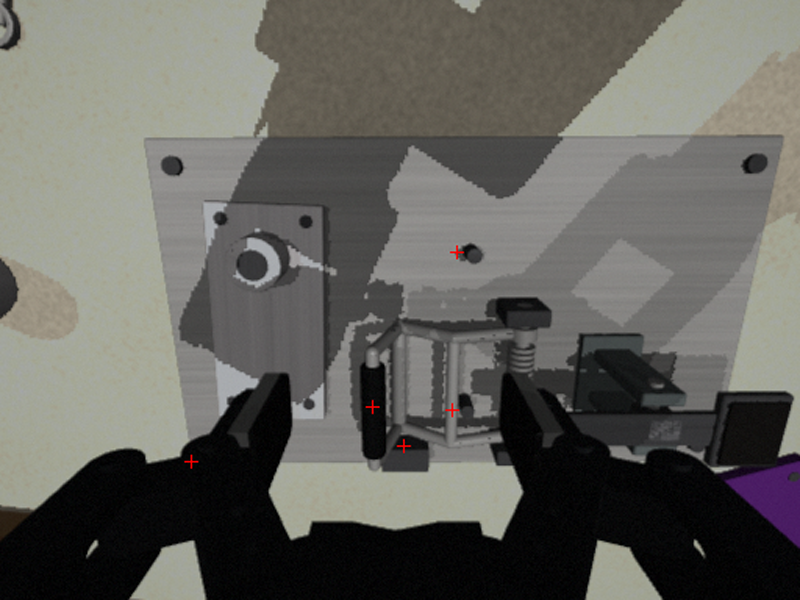

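The wrist view fits the estimate: the grip marker at (372,407) and end-stop marker sit on their parts. The dowel offset is my own error, since the dowel centres are at y = -40. The casting's corners are (204,201), (325,207) and about (324,418). Next I refine both poses.

```bash
cat >> h.py <<'E'
def yaw(q): # angle of tool y axis in world
    from scipy.spatial.transform import Rotation as R
    y=R.from_quat(q).apply([0,1,0]);return np.arctan2(y[1],y[0])
E
python3 - <<'E'
from h import *
m=cams.camera_model('wrist');k=.64
P=[((146,138),(-.16,-.285),.012),((783,135),(-.16,.19),.012),((473,253),(-.075,-.04),.036),((467,402),(.055,-.04),.036),((405,443),(.09,-.091),.036),((372,407),(.03,-.115),.076)]
th,t,e=fit([p[1] for p in P],[ray(m,np.array(p[0])*k,p[2]) for p in P]);print('jig',th,t,e.round(4))
P=[((204,201),(-.09,-.045)),((325,207),(-.09,.045)),((324,418),(.09,.045))]
c=fit([p[1] for p in P],[ray(m,np.array(p[0])*k,.024) for p in P]);print(c)
R=c[1]-t;print('casting in jig',np.cos(th)*R[0]+np.sin(th)*R[1],-np.sin(th)*R[0]+np.cos(th)*R[1],np.degrees(c[0]-th))
s=sensors.sense();print('tool yaw vs jig y deg',np.degrees(yaw(s['tool_rot'])-th)-90)
for n,p in dict(grip=(.03,-.115,.076),pad=(.03,.135,.11)).items(): print(n,(J(p,th,t)-s['tcp_pos']).round(4))
E
```

```text
jig 0.16413386640505692 [0.59573108 0.01687486] [0.0045 0.0032 0.0013 0.0059 0.0027 0.0011]
(np.float64(0.1150097238593304), array([ 0.60863783, -0.18372783]), array([0.00072908, 0.00092434, 0.00162168]))
casting in jig -0.020044768278582023 -0.20001558264785996 -2.814606040069173
tool yaw vs jig y deg -0.10085061446623911
grip [ 0.0957 -0.0007 -0.155 ]
pad [ 0.0548  0.246  -0.121 ]
```

Call:
{"op": "move_arm", "data": {"targets": [{"dx": 0.96,"dy": 0,"dz": -0.3,"rx": 0,"ry": 0,"rz": 0},{"dx": 0.96,"dy": 0,"dz": -0.3,"rx": 0,"ry": 0,"rz": 0},{"dx": 0.96,"dy": 0,"dz": -0.3,"rx": 0,"ry": 0,"rz": 0},{"dx": 0.95,"dy": -0.03,"dz": -0.3,"rx": 0,"ry": 0,"rz": 0},{"dx": 0,"dy": 0,"dz": -0.96,"rx": 0,"ry": 0,"rz": 0},{"dx": 0,"dy": 0,"dz": -0.96,"rx": 0,"ry": 0,"rz": 0},{"dx": 0,"dy": 0,"dz": -0.96,"rx": 0,"ry": 0,"rz": 0},{"dx": 0,"dy": 0,"dz": -0.96,"rx": 0,"ry": 0,"rz": 0},{"dx": 0,"dy": 0,"dz": -0.96,"rx": 0,"ry": 0,"rz": 0},{"dx": 0,"dy": 0,"dz": -0.96,"rx": 0,"ry": 0,"rz": 0}], "claw": 60}}

```text
t: 5.2
tcp_pos: [0.6445, -0.0914, 0.0567]
tool_rot: [-0.082, 0.997, 0.0, -0.0]
force: [0.2, 0.2, 1.2]
finger_gap: 0.6
gripper_force: 0.0
```

Call:
{"op": "move_arm", "data": {"targets": [{"dx": 0,"dy": 0,"dz": 0,"rx": 0,"ry": 0,"rz": 0},{"dx": 0,"dy": 0,"dz": 0,"rx": 0,"ry": 0,"rz": 0},{"dx": 0,"dy": 0,"dz": 0,"rx": 0,"ry": 0,"rz": 0},{"dx": 0,"dy": 0,"dz": 0,"rx": 0,"ry": 0,"rz": 0},{"dx": 0,"dy": 0,"dz": 0,"rx": 0,"ry": 0,"rz": 0},{"dx": 0,"dy": 0,"dz": 0,"rx": 0,"ry": 0,"rz": 0},{"dx": 0,"dy": 0,"dz": 0,"rx": 0,"ry": 0,"rz": 0},{"dx": 0,"dy": 0,"dz": 0,"rx": 0,"ry": 0,"rz": 0},{"dx": 0,"dy": 0,"dz": 0,"rx": 0,"ry": 0,"rz": 0},{"dx": 0,"dy": 0,"dz": 0,"rx": 0,"ry": 0,"rz": 0}], "claw": 0, "newtons": 50}}

```text
t: 6.45
tcp_pos: [0.6451, -0.0916, 0.0581]
tool_rot: [-0.081, 0.997, 0.001, 0.0]
force: [-0.8, 5.8, 1.5]
finger_gap: 0.192
gripper_force: 49.1
```

Run:
```python
import numpy as np
f=np.linspace(0,1.76,17);a=np.arctan2(40,-115)-f
y,z=.1218*np.cos(a),.1218*np.sin(a);s,c=np.sin(.165),np.cos(.165)
for r in np.c_[-s*np.diff(y),c*np.diff(y),np.diff(z)]/.025: print(r.round(3))
```

```text
[-0.033  0.201  0.495]
[-0.042  0.253  0.47 ]
[-0.05   0.303  0.439]
[-0.058  0.348  0.403]
[-0.065  0.39   0.362]
[-0.071  0.427  0.316]
[-0.076  0.458  0.267]
[-0.081  0.484  0.214]
[-0.084  0.505  0.159]
[-0.086  0.519  0.102]
[-0.088  0.527  0.043]
[-0.088  0.528 -0.015]
[-0.087  0.523 -0.074]
[-0.085  0.512 -0.132]
[-0.082  0.495 -0.188]
[-0.078  0.471 -0.242]
```

Call:
{"op": "move_arm", "data": {"targets": [{"dx": -0.033,"dy": 0.2,"dz": 0.495,"rx": 0,"ry": 0,"rz": 0},{"dx": -0.042,"dy": 0.253,"dz": 0.47,"rx": 0,"ry": 0,"rz": 0},{"dx": -0.05,"dy": 0.303,"dz": 0.44,"rx": 0,"ry": 0,"rz": 0},{"dx": -0.058,"dy": 0.348,"dz": 0.403,"rx": 0,"ry": 0,"rz": 0},{"dx": -0.065,"dy": 0.39,"dz": 0.362,"rx": 0,"ry": 0,"rz": 0},{"dx": -0.071,"dy": 0.427,"dz": 0.316,"rx": 0,"ry": 0,"rz": 0},{"dx": -0.076,"dy": 0.458,"dz": 0.267,"rx": 0,"ry": 0,"rz": 0},{"dx": -0.08,"dy": 0.484,"dz": 0.214,"rx": 0,"ry": 0,"rz": 0},{"dx": -0.084,"dy": 0.505,"dz": 0.16,"rx": 0,"ry": 0,"rz": 0},{"dx": -0.086,"dy": 0.519,"dz": 0.1,"rx": 0,"ry": 0,"rz": 0}]}}

```text
t: 7.7
tcp_pos: [0.6292, 0.0035, 0.1386]
tool_rot: [-0.081, 0.997, -0.002, 0.0]
force: [3.2, -8.5, -11.3]
finger_gap: 0.189
gripper_force: 49.1
```

Call:
{"op": "move_arm", "data": {"targets": [{"dx": -0.088,"dy": 0.527,"dz": 0.043,"rx": 0,"ry": 0,"rz": 0},{"dx": -0.088,"dy": 0.528,"dz": -0.015,"rx": 0,"ry": 0,"rz": 0},{"dx": -0.087,"dy": 0.523,"dz": -0.074,"rx": 0,"ry": 0,"rz": 0},{"dx": -0.085,"dy": 0.512,"dz": -0.132,"rx": 0,"ry": 0,"rz": 0},{"dx": -0.082,"dy": 0.495,"dz": -0.188,"rx": 0,"ry": 0,"rz": 0},{"dx": -0.078,"dy": 0.471,"dz": -0.242,"rx": 0,"ry": 0,"rz": 0},{"dx": 0,"dy": 0,"dz": 0,"rx": 0,"ry": 0,"rz": 0},{"dx": 0,"dy": 0,"dz": 0,"rx": 0,"ry": 0,"rz": 0},{"dx": 0,"dy": 0,"dz": 0,"rx": 0,"ry": 0,"rz": 0},{"dx": 0,"dy": 0,"dz": 0,"rx": 0,"ry": 0,"rz": 0}]}}

```text
t: 8.95
tcp_pos: [0.6167, 0.0787, 0.1254]
tool_rot: [-0.081, 0.997, -0.002, 0.001]
force: [-0.0, -7.7, 1.1]
finger_gap: 0.192
gripper_force: 50.3
```

Run:
```python
from h import *
s=sensors.sense();p=s['tcp_pos']-J((.03,0,.036-.0187),.165,[.596,.0167]);y=-np.sin(.165)*p[0]+np.cos(.165)*p[1]
print(p,y,np.arctan2(40,-115)-np.arctan2(p[2],y),np.hypot(y,p[2]),s['force'])
```

```text
[-0.00890504  0.05707833  0.10812996] 0.057765784470980554 1.7267111775791435 0.12259271462236884 [-0.02136127 -7.71273802  1.08819908]
```

Call:
{"op": "move_arm", "data": {"targets": [{"dx": 0.02,"dy": -0.12,"dz": 0.05,"rx": 0,"ry": 0,"rz": 0},{"dx": 0.02,"dy": -0.12,"dz": 0.05,"rx": 0,"ry": 0,"rz": 0},{"dx": 0.02,"dy": -0.12,"dz": 0.05,"rx": 0,"ry": 0,"rz": 0},{"dx": 0,"dy": 0,"dz": 0,"rx": 0,"ry": 0,"rz": 0},{"dx": 0,"dy": 0,"dz": 0,"rx": 0,"ry": 0,"rz": 0},{"dx": 0,"dy": 0,"dz": 0,"rx": 0,"ry": 0,"rz": 0},{"dx": 0,"dy": 0,"dz": 0,"rx": 0,"ry": 0,"rz": 0},{"dx": 0,"dy": 0,"dz": 0,"rx": 0,"ry": 0,"rz": 0},{"dx": 0,"dy": 0,"dz": 0,"rx": 0,"ry": 0,"rz": 0},{"dx": 0,"dy": 0,"dz": 0,"rx": 0,"ry": 0,"rz": 0}]}}

```text
t: 10.2
tcp_pos: [0.6182, 0.0701, 0.1296]
tool_rot: [-0.081, 0.997, -0.002, 0.001]
force: [-1.1, -6.5, 3.4]
finger_gap: 0.198
gripper_force: 50.5
```

Call:
{"op": "move_arm", "data": {"targets": [{"dx": 0.02,"dy": -0.12,"dz": 0.04,"rx": 0,"ry": 0,"rz": 0},{"dx": 0,"dy": -0.04,"dz": 0.02,"rx": 0,"ry": 0,"rz": 0},{"dx": 0,"dy": 0,"dz": 0,"rx": 0,"ry": 0,"rz": 0},{"dx": 0,"dy": 0,"dz": 0,"rx": 0,"ry": 0,"rz": 0},{"dx": 0,"dy": 0,"dz": 0,"rx": 0,"ry": 0,"rz": 0},{"dx": 0,"dy": 0,"dz": 0,"rx": 0,"ry": 0,"rz": 0},{"dx": 0,"dy": 0,"dz": 0,"rx": 0,"ry": 0,"rz": 0},{"dx": 0,"dy": 0,"dz": 0,"rx": 0,"ry": 0,"rz": 0},{"dx": 0,"dy": 0,"dz": 0,"rx": 0,"ry": 0,"rz": 0},{"dx": 0,"dy": 0,"dz": 0,"rx": 0,"ry": 0,"rz": 0}]}}

```text
t: 11.45
tcp_pos: [0.6184, 0.0689, 0.13]
tool_rot: [-0.081, 0.997, 0.0, 0.001]
force: [-2.5, 0.7, 7.1]
finger_gap: 0.191
gripper_force: 50.9
```

Call:
{"op": "move_arm", "data": {"targets": [{"dx": 0,"dy": 0,"dz": 0,"rx": 0,"ry": 0,"rz": 0},{"dx": 0,"dy": 0,"dz": 0,"rx": 0,"ry": 0,"rz": 0},{"dx": 0,"dy": 0,"dz": 0,"rx": 0,"ry": 0,"rz": 0},{"dx": 0,"dy": 0,"dz": 0,"rx": 0,"ry": 0,"rz": 0},{"dx": 0,"dy": 0,"dz": 0.5,"rx": 0,"ry": 0,"rz": 0},{"dx": 0,"dy": 0,"dz": 0.7,"rx": 0,"ry": 0,"rz": 0},{"dx": 0,"dy": 0,"dz": 0.7,"rx": 0,"ry": 0,"rz": 0},{"dx": 0,"dy": 0,"dz": 0.7,"rx": 0,"ry": 0,"rz": 0},{"dx": 0,"dy": 0,"dz": 0.7,"rx": 0,"ry": 0,"rz": 0},{"dx": 0,"dy": 0,"dz": 0.7,"rx": 0,"ry": 0,"rz": 0}], "claw": 45}}

```text
t: 12.7
tcp_pos: [0.6183, 0.0679, 0.2295]
tool_rot: [-0.081, 0.997, -0.0, 0.0]
force: [-0.1, 0.6, 0.2]
finger_gap: 0.45
gripper_force: 0.0
```

Call:
{"op": "move_arm", "data": {"targets": [{"dx": -0.24,"dy": -0.95,"dz": 0,"rx": 0,"ry": 0,"rz": 0},{"dx": -0.24,"dy": -0.95,"dz": 0,"rx": 0,"ry": 0,"rz": 0},{"dx": -0.24,"dy": -0.95,"dz": 0,"rx": 0,"ry": 0,"rz": 0},{"dx": -0.24,"dy": -0.95,"dz": 0,"rx": 0,"ry": 0,"rz": 0},{"dx": -0.24,"dy": -0.95,"dz": 0,"rx": 0,"ry": 0,"rz": 0},{"dx": -0.24,"dy": -0.95,"dz": 0,"rx": 0,"ry": 0,"rz": 0},{"dx": -0.24,"dy": -0.95,"dz": 0,"rx": 0,"ry": 0,"rz": 0},{"dx": -0.24,"dy": -0.95,"dz": 0,"rx": 0,"ry": 0,"rz": 0},{"dx": -0.24,"dy": -0.95,"dz": 0,"rx": 0,"ry": 0,"rz": 0},{"dx": 0,"dy": 0,"dz": 0,"rx": 0,"ry": 0,"rz": 0}], "claw": 85}}

```text
t: 13.95
tcp_pos: [0.5642, -0.1474, 0.2286]
tool_rot: [-0.08, 0.997, -0.0, 0.0]
force: [0.5, 1.0, 0.1]
finger_gap: 0.851
gripper_force: 0.0
```

Run:
```python
from h import *
s=sensors.sense();print(s['t'],s['tcp_pos'],s['tool_rot'])
m=cams.camera_model('wrist');im=cams.snapshot('wrist')[...,::-1].copy();cv2.imwrite('pics/w3.png',im)
np.save('w3.npy',np.array(m['extrinsics']))
for p in [(-.0699,-.1976,.056),(.055,-.04,.036),(.09,-.091,.036),(.03,.049,.147)]:
    x=proj(m,J(p,.165,[.596,.0167]));cv2.drawMarker(im,tuple(int(v) for v in x),(0,0,255),0,8)
cv2.imwrite('pics/w3b.png',cv2.resize(im,(800,600),interpolation=cv2.INTER_CUBIC))
```

```text
13.95 [ 0.56421381 -0.14735668  0.22860221] [-7.96070849e-02  9.96826274e-01 -1.85576535e-04  2.38553403e-04]
```

View pics/w3b.png

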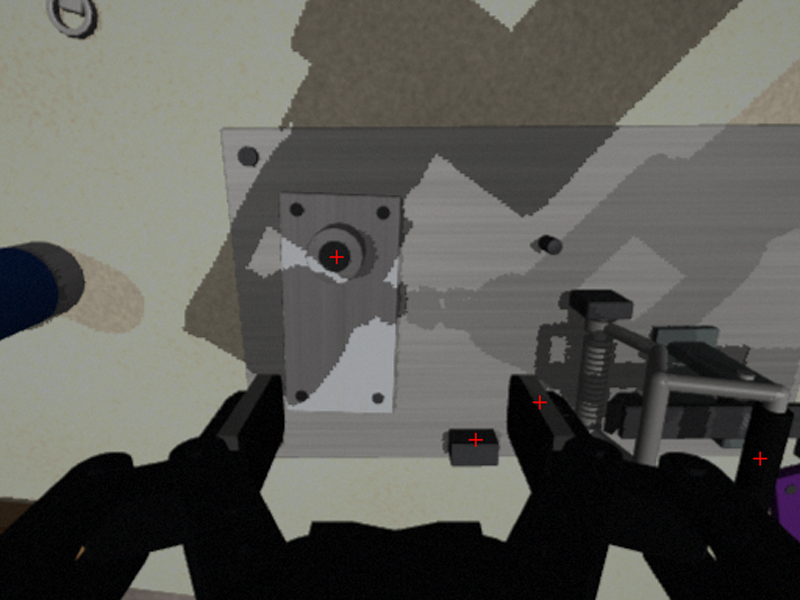

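Picture: the bail is cocked by itself, with its grip at about (765,450). The casting lies at (340,300), and its boss centre at (337,257) matches the marker. I go down onto the boss and grip it.

Call:
{"op": "move_arm", "data": {"targets": [{"dx": -0.063,"dy": -0.564,"dz": -0.5,"rx": 0,"ry": 0,"rz": -0.031},{"dx": -0.063,"dy": -0.564,"dz": -0.5,"rx": 0,"ry": 0,"rz": -0.031},{"dx": -0.063,"dy": -0.564,"dz": -0.5,"rx": 0,"ry": 0,"rz": -0.031},{"dx": 0,"dy": 0,"dz": -0.92,"rx": 0,"ry": 0,"rz": 0},{"dx": 0,"dy": 0,"dz": -0.92,"rx": 0,"ry": 0,"rz": 0},{"dx": 0,"dy": 0,"dz": -0.92,"rx": 0,"ry": 0,"rz": 0},{"dx": 0,"dy": 0,"dz": -0.92,"rx": 0,"ry": 0,"rz": 0},{"dx": 0,"dy": 0,"dz": -0.92,"rx": 0,"ry": 0,"rz": 0},{"dx": 0,"dy": 0,"dz": -0.92,"rx": 0,"ry": 0,"rz": 0},{"dx": 0,"dy": 0,"dz": -0.92,"rx": 0,"ry": 0,"rz": 0}], "claw": 85}}

```text
t: 15.25
tcp_pos: [0.5592, -0.1888, 0.0278]
tool_rot: [-0.056, 0.998, 0.0, -0.0]
force: [-0.7, -0.7, -0.5]
finger_gap: 0.853
gripper_force: 0.0
```

Call:
{"op": "move_arm", "data": {"targets": [{"dx": 0,"dy": 0,"dz": 0,"rx": 0,"ry": 0,"rz": 0},{"dx": 0,"dy": 0,"dz": 0,"rx": 0,"ry": 0,"rz": 0},{"dx": 0,"dy": 0,"dz": 0,"rx": 0,"ry": 0,"rz": 0},{"dx": 0,"dy": 0,"dz": 0,"rx": 0,"ry": 0,"rz": 0},{"dx": 0,"dy": 0,"dz": 0,"rx": 0,"ry": 0,"rz": 0},{"dx": 0,"dy": 0,"dz": 0,"rx": 0,"ry": 0,"rz": 0},{"dx": 0,"dy": 0,"dz": 0,"rx": 0,"ry": 0,"rz": 0},{"dx": 0,"dy": 0,"dz": 0,"rx": 0,"ry": 0,"rz": 0},{"dx": 0,"dy": 0,"dz": 0,"rx": 0,"ry": 0,"rz": 0},{"dx": 0,"dy": 0,"dz": 0,"rx": 0,"ry": 0,"rz": 0}], "claw": 0, "newtons": 40}}

```text
t: 16.5
tcp_pos: [0.5597, -0.1882, 0.0297]
tool_rot: [-0.057, 0.998, -0.0, 0.0]
force: [-0.4, 0.2, -2.6]
finger_gap: 0.458
gripper_force: 40.7
```

Call:
{"op": "move_arm", "data": {"targets": [{"dx": -0.018,"dy": 0.402,"dz": 0,"rx": 0,"ry": 0,"rz": 0.0093},{"dx": -0.018,"dy": 0.402,"dz": 0,"rx": 0,"ry": 0,"rz": 0.0093},{"dx": -0.018,"dy": 0.402,"dz": 0,"rx": 0,"ry": 0,"rz": 0.0093},{"dx": -0.018,"dy": 0.402,"dz": 0,"rx": 0,"ry": 0,"rz": 0.0093},{"dx": -0.018,"dy": 0.402,"dz": 0,"rx": 0,"ry": 0,"rz": 0.0093},{"dx": -0.018,"dy": 0.402,"dz": 0,"rx": 0,"ry": 0,"rz": 0.0093},{"dx": -0.018,"dy": 0.402,"dz": 0,"rx": 0,"ry": 0,"rz": 0.0093},{"dx": -0.018,"dy": 0.402,"dz": 0,"rx": 0,"ry": 0,"rz": 0.0093},{"dx": -0.018,"dy": 0.402,"dz": 0,"rx": 0,"ry": 0,"rz": 0.0093},{"dx": -0.018,"dy": 0.402,"dz": 0,"rx": 0,"ry": 0,"rz": 0.0093}]}}

```text
t: 17.75
tcp_pos: [0.5551, -0.0872, 0.0296]
tool_rot: [-0.081, 0.997, -0.0, 0.0]
force: [0.1, -2.4, -0.9]
finger_gap: 0.458
gripper_force: 40.8
```

```bash
cat >> h.py <<'E'
def st(th=.165,t=(.596,.0167)):
    s=sensors.sense();c,n=np.cos(th),np.sin(th);M=np.array([[c,n],[-n,c]])
    print('t',s['t'],'tcp in jig mm',(M@(s['tcp_pos'][:2]-t)*1e3).round(1),'z',(s['tcp_pos'][2]*1e3).round(1),'F jig',(M@s['force'][:2]).round(1),s['force'][2].round(1),'Tz',s['ft_torque'][2].round(2),'yaw',(np.degrees(yaw(s['tool_rot'])-th)-90).round(2),'gap',round(float(s['finger_gap']),3))
E
python3 -c "
from h import *
st()"
```

```text
t 17.75 tcp in jig mm [-57.4 -95.8] z 29.6 F jig [-0.3 -2.4] -0.9 Tz -0.09 yaw -0.16 gap 0.458
```

Call:
{"op": "move_arm", "data": {"targets": [{"dx": -0.013,"dy": 0.079,"dz": 0,"rx": 0,"ry": 0,"rz": 0},{"dx": -0.013,"dy": 0.079,"dz": 0,"rx": 0,"ry": 0,"rz": 0},{"dx": -0.013,"dy": 0.079,"dz": 0,"rx": 0,"ry": 0,"rz": 0},{"dx": -0.013,"dy": 0.079,"dz": 0,"rx": 0,"ry": 0,"rz": 0},{"dx": 0,"dy": 0,"dz": 0,"rx": 0,"ry": 0,"rz": 0},{"dx": 0,"dy": 0,"dz": 0,"rx": 0,"ry": 0,"rz": 0},{"dx": 0,"dy": 0,"dz": 0,"rx": 0,"ry": 0,"rz": 0},{"dx": 0,"dy": 0,"dz": 0,"rx": 0,"ry": 0,"rz": 0},{"dx": 0,"dy": 0,"dz": 0,"rx": 0,"ry": 0,"rz": 0},{"dx": 0,"dy": 0,"dz": 0,"rx": 0,"ry": 0,"rz": 0}]}}

```text
t: 19.0
tcp_pos: [0.5547, -0.082, 0.0298]
tool_rot: [-0.082, 0.997, -0.002, 0.001]
force: [-0.7, -7.8, -1.0]
finger_gap: 0.454
gripper_force: 41.0
```

```bash
python3 -c "
from h import *
st()"
```

```text
t 19.0 tcp in jig mm [-57.  -90.6] z 29.8 F jig [-2.  -7.6] -1.0 Tz 0.16 yaw -0.05 gap 0.454
```

Call:
{"op": "move_arm", "data": {"targets": [{"dx": 0.087,"dy": 0.0145,"dz": 0,"rx": 0,"ry": 0,"rz": 0},{"dx": 0.087,"dy": 0.0145,"dz": 0,"rx": 0,"ry": 0,"rz": 0},{"dx": 0.087,"dy": 0.0145,"dz": 0,"rx": 0,"ry": 0,"rz": 0},{"dx": 0.087,"dy": 0.0145,"dz": 0,"rx": 0,"ry": 0,"rz": 0},{"dx": 0.087,"dy": 0.0145,"dz": 0,"rx": 0,"ry": 0,"rz": 0},{"dx": 0,"dy": 0,"dz": 0,"rx": 0,"ry": 0,"rz": 0},{"dx": 0,"dy": 0,"dz": 0,"rx": 0,"ry": 0,"rz": 0},{"dx": 0,"dy": 0,"dz": 0,"rx": 0,"ry": 0,"rz": 0},{"dx": 0,"dy": 0,"dz": 0,"rx": 0,"ry": 0,"rz": 0},{"dx": 0,"dy": 0,"dz": 0,"rx": 0,"ry": 0,"rz": 0}]}}

```text
t: 20.25
tcp_pos: [0.5609, -0.0809, 0.0296]
tool_rot: [-0.083, 0.997, -0.001, -0.004]
force: [-9.2, -13.7, 5.7]
finger_gap: 0.453
gripper_force: 41.6
```

```bash
python3 -c "
from h import *
st()"
```

```text
t 20.25 tcp in jig mm [-50.7 -90.5] z 29.6 F jig [-11.3 -12. ] 5.7 Tz 0.28 yaw 0.05 gap 0.453
```

Call:
{"op": "move_arm", "data": {"targets": [{"dx": 0.01,"dy": 0.062,"dz": 0,"rx": 0,"ry": 0,"rz": 0},{"dx": 0.01,"dy": 0.062,"dz": 0,"rx": 0,"ry": 0,"rz": 0},{"dx": 0,"dy": 0,"dz": 0,"rx": 0,"ry": 0,"rz": 0},{"dx": 0,"dy": 0,"dz": 0,"rx": 0,"ry": 0,"rz": 0},{"dx": 0,"dy": 0,"dz": 0,"rx": 0,"ry": 0,"rz": 0},{"dx": 0,"dy": 0,"dz": 0,"rx": 0,"ry": 0,"rz": 0},{"dx": 0,"dy": 0,"dz": 0,"rx": 0,"ry": 0,"rz": 0},{"dx": 0,"dy": 0,"dz": 0,"rx": 0,"ry": 0,"rz": 0},{"dx": 0,"dy": 0,"dz": 0,"rx": 0,"ry": 0,"rz": 0},{"dx": 0,"dy": 0,"dz": 0,"rx": 0,"ry": 0,"rz": 0}]}}

```text
t: 21.5
tcp_pos: [0.5612, -0.0806, 0.0298]
tool_rot: [-0.084, 0.996, -0.003, -0.004]
force: [-12.4, -23.2, 6.1]
finger_gap: 0.452
gripper_force: 41.8
```

```bash
python3 -c "
from h import *
st()"
```

```text
t 21.5 tcp in jig mm [-50.3 -90.3] z 29.8 F jig [-16.  -20.9] 6.1 Tz 0.21 yaw 0.13 gap 0.452
```

Call:
{"op": "move_arm", "data": {"targets": [{"dx": 0,"dy": 0,"dz": 0,"rx": 0,"ry": 0,"rz": 0},{"dx": 0,"dy": 0,"dz": 0,"rx": 0,"ry": 0,"rz": 0},{"dx": 0,"dy": 0,"dz": 0,"rx": 0,"ry": 0,"rz": 0},{"dx": 0,"dy": 0,"dz": 0,"rx": 0,"ry": 0,"rz": 0},{"dx": 0,"dy": 0,"dz": 0.5,"rx": 0,"ry": 0,"rz": 0},{"dx": 0,"dy": 0,"dz": 1,"rx": 0,"ry": 0,"rz": 0},{"dx": 0,"dy": 0,"dz": 1,"rx": 0,"ry": 0,"rz": 0},{"dx": 0,"dy": 0,"dz": 1,"rx": 0,"ry": 0,"rz": 0},{"dx": 0,"dy": 0,"dz": 1,"rx": 0,"ry": 0,"rz": 0},{"dx": 0,"dy": 0,"dz": 1,"rx": 0,"ry": 0,"rz": 0}], "claw": 72}}

```text
t: 22.75
tcp_pos: [0.5651, -0.0746, 0.1688]
tool_rot: [-0.081, 0.997, -0.0, 0.0]
force: [-0.6, 0.2, 0.2]
finger_gap: 0.721
gripper_force: 0.0
```

Call:
{"op": "move_arm", "data": {"targets": [{"dx": 0,"dy": 0,"dz": 1,"rx": 0,"ry": 0,"rz": 0},{"dx": 0,"dy": 0,"dz": 1,"rx": 0,"ry": 0,"rz": 0},{"dx": 0,"dy": 0,"dz": 0.7,"rx": 0,"ry": 0,"rz": 0},{"dx": 0,"dy": 0,"dz": 0,"rx": 0,"ry": 0,"rz": 0},{"dx": 0,"dy": 0,"dz": 0,"rx": 0,"ry": 0,"rz": 0},{"dx": 0,"dy": 0,"dz": 0,"rx": 0,"ry": 0,"rz": 0},{"dx": 0,"dy": 0,"dz": 0,"rx": 0,"ry": 0,"rz": 0},{"dx": 0,"dy": 0,"dz": 0,"rx": 0,"ry": 0,"rz": 0},{"dx": 0,"dy": 0,"dz": 0,"rx": 0,"ry": 0,"rz": 0},{"dx": 0,"dy": 0,"dz": 0,"rx": 0,"ry": 0,"rz": 0}]}}

```text
t: 24.0
tcp_pos: [0.5651, -0.0749, 0.2345]
tool_rot: [-0.081, 0.997, 0.0, -0.0]
force: [0.6, -0.4, -0.2]
finger_gap: 0.723
gripper_force: 0.0
```

Run:
```python
from h import *
st()
m=cams.camera_model('wrist');im=cams.snapshot('wrist')[...,::-1].copy();cv2.imwrite('pics/w4.png',im)
cv2.imwrite('pics/w4b.png',cv2.resize(im[60:360,100:500],(800,600),interpolation=cv2.INTER_CUBIC))
for p in [(-.09,-.136,.024),(-.09,-.046,.024),(.09,-.136,.024),(.09,-.046,.024)]:
    print(p,((proj(m,J(p,.165,[.596,.0167]))-[100,60])*2).round(0))
```

```text
t 24.0 tcp in jig mm [-45.5 -85.3] z 234.5 F jig [ 0.5 -0.4] -0.2 Tz 0.01 yaw -0.17 gap 0.723
(-0.09, -0.136, 0.024) [219. 141.]
(-0.09, -0.046, 0.024) [372. 140.]
(0.09, -0.136, 0.024) [231. 413.]
(0.09, -0.046, 0.024) [365. 412.]
```

View pics/w4b.png

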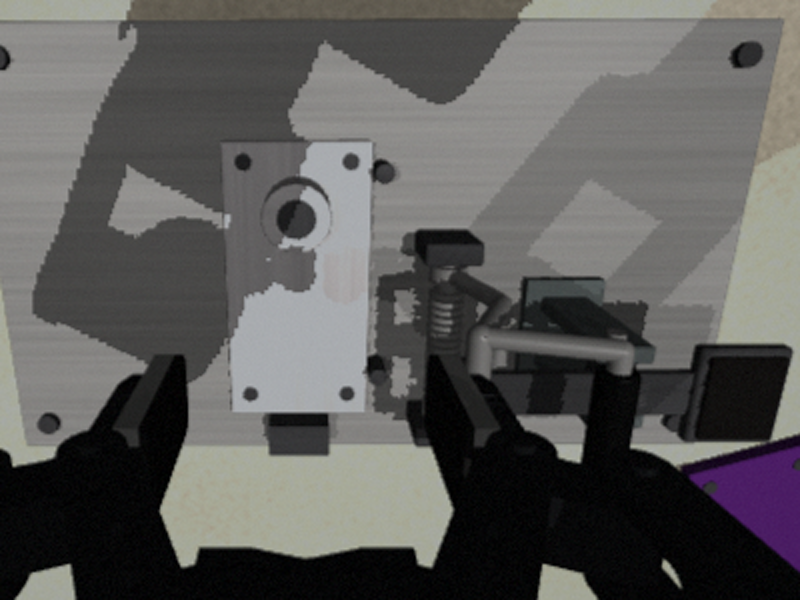

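The picture shows the casting home: its corners (221,141), (373,141), (232,411) and (365,411) match the predictions within 2 px. It touches both dowels at (383,170) and (377,368) and the stop at (299,415), and the bail is still cocked. Next is the trigger, at (742,393).

Call:
{"op": "move_arm", "data": {"targets": [{"dx": 0.153,"dy": 0.919,"dz": 0,"rx": 0,"ry": 0,"rz": 0},{"dx": 0.153,"dy": 0.919,"dz": 0,"rx": 0,"ry": 0,"rz": 0},{"dx": 0.153,"dy": 0.919,"dz": 0,"rx": 0,"ry": 0,"rz": 0},{"dx": 0.153,"dy": 0.919,"dz": 0,"rx": 0,"ry": 0,"rz": 0},{"dx": 0.153,"dy": 0.919,"dz": 0,"rx": 0,"ry": 0,"rz": 0},{"dx": 0.153,"dy": 0.919,"dz": 0,"rx": 0,"ry": 0,"rz": 0},{"dx": 0.153,"dy": 0.919,"dz": 0,"rx": 0,"ry": 0,"rz": 0},{"dx": 0.153,"dy": 0.919,"dz": 0,"rx": 0,"ry": 0,"rz": 0},{"dx": 0.153,"dy": 0.919,"dz": 0,"rx": 0,"ry": 0,"rz": 0},{"dx": 0.153,"dy": 0.919,"dz": 0,"rx": 0,"ry": 0,"rz": 0}], "claw": 0}}

```text
t: 25.3
tcp_pos: [0.6035, 0.1557, 0.2345]
tool_rot: [-0.081, 0.997, -0.0, 0.0]
force: [-0.2, 0.0, 0.1]
finger_gap: 0.002
gripper_force: 0.0
```

Call:
{"op": "move_arm", "data": {"targets": [{"dx": 0,"dy": 0,"dz": -0.9,"rx": 0,"ry": 0,"rz": 0},{"dx": 0,"dy": 0,"dz": -0.9,"rx": 0,"ry": 0,"rz": 0},{"dx": 0,"dy": 0,"dz": -0.9,"rx": 0,"ry": 0,"rz": 0},{"dx": 0,"dy": 0,"dz": -0.9,"rx": 0,"ry": 0,"rz": 0},{"dx": 0,"dy": 0,"dz": -0.9,"rx": 0,"ry": 0,"rz": 0},{"dx": 0,"dy": 0,"dz": 0,"rx": 0,"ry": 0,"rz": 0},{"dx": 0,"dy": 0,"dz": 0,"rx": 0,"ry": 0,"rz": 0},{"dx": 0,"dy": 0,"dz": 0,"rx": 0,"ry": 0,"rz": 0},{"dx": 0,"dy": 0,"dz": 0,"rx": 0,"ry": 0,"rz": 0},{"dx": 0,"dy": 0,"dz": 0,"rx": 0,"ry": 0,"rz": 0}]}}

```text
t: 26.55
tcp_pos: [0.6036, 0.1549, 0.1226]
tool_rot: [-0.081, 0.997, -0.0, 0.0]
force: [0.1, 0.1, -0.2]
finger_gap: -0.0
gripper_force: 0.0
```

```bash
python3 -c "
from h import *
st()"
```

```text
t 26.55 tcp in jig mm [ 30.2 135.1] z 122.6 F jig [0.1 0.1] -0.2 Tz 0.03 yaw -0.17 gap -0.0
```

Call:
{"op": "move_arm", "data": {"targets": [{"dx": 0,"dy": 0,"dz": -0.25,"rx": 0,"ry": 0,"rz": 0},{"dx": 0,"dy": 0,"dz": -0.25,"rx": 0,"ry": 0,"rz": 0},{"dx": 0,"dy": 0,"dz": -0.25,"rx": 0,"ry": 0,"rz": 0},{"dx": 0,"dy": 0,"dz": -0.25,"rx": 0,"ry": 0,"rz": 0},{"dx": 0,"dy": 0,"dz": -0.25,"rx": 0,"ry": 0,"rz": 0},{"dx": 0,"dy": 0,"dz": 0,"rx": 0,"ry": 0,"rz": 0},{"dx": 0,"dy": 0,"dz": 0,"rx": 0,"ry": 0,"rz": 0},{"dx": 0,"dy": 0,"dz": 0,"rx": 0,"ry": 0,"rz": 0},{"dx": 0,"dy": 0,"dz": 0,"rx": 0,"ry": 0,"rz": 0},{"dx": 0,"dy": 0,"dz": 0,"rx": 0,"ry": 0,"rz": 0}]}}

```text
t: 27.8
tcp_pos: [0.6034, 0.1572, 0.0911]
tool_rot: [-0.08, 0.997, 0.002, 0.0]
force: [-0.6, 6.3, 3.6]
finger_gap: -0.001
gripper_force: 3.3
```

Call:
{"op": "move_arm", "data": {"targets": [{"dx": 0,"dy": 0,"dz": 0.5,"rx": 0,"ry": 0,"rz": 0},{"dx": 0,"dy": 0,"dz": 0.8,"rx": 0,"ry": 0,"rz": 0},{"dx": 0,"dy": 0,"dz": 0.95,"rx": 0,"ry": 0,"rz": 0},{"dx": 0,"dy": 0,"dz": 0.95,"rx": 0,"ry": 0,"rz": 0},{"dx": 0,"dy": 0,"dz": 0.95,"rx": 0,"ry": 0,"rz": 0},{"dx": 0,"dy": 0,"dz": 0.8,"rx": 0,"ry": 0,"rz": 0},{"dx": 0,"dy": 0,"dz": 0.8,"rx": 0,"ry": 0,"rz": 0},{"dx": -0.15,"dy": -0.9,"dz": 0,"rx": 0,"ry": 0,"rz": 0},{"dx": -0.15,"dy": -0.9,"dz": 0,"rx": 0,"ry": 0,"rz": 0},{"dx": -0.15,"dy": -0.9,"dz": 0,"rx": 0,"ry": 0,"rz": 0}]}}

```text
t: 29.05
tcp_pos: [0.5907, 0.085, 0.2332]
tool_rot: [-0.08, 0.997, -0.0, -0.002]
force: [0.5, -0.8, -0.1]
finger_gap: 0.0
gripper_force: 0.0
```

Call:
{"op": "move_arm", "data": {"targets": [{"dx": -0.15,"dy": -0.9,"dz": 0,"rx": 0,"ry": 0,"rz": 0},{"dx": -0.15,"dy": -0.9,"dz": 0,"rx": 0,"ry": 0,"rz": 0},{"dx": -0.15,"dy": -0.9,"dz": 0,"rx": 0,"ry": 0,"rz": 0},{"dx": -0.15,"dy": -0.9,"dz": 0,"rx": 0,"ry": 0,"rz": 0},{"dx": -0.15,"dy": -0.9,"dz": 0,"rx": 0,"ry": 0,"rz": 0},{"dx": -0.15,"dy": -0.9,"dz": 0,"rx": 0,"ry": 0,"rz": 0},{"dx": 0,"dy": 0,"dz": 0,"rx": 0,"ry": 0,"rz": 0},{"dx": 0,"dy": 0,"dz": 0,"rx": 0,"ry": 0,"rz": 0},{"dx": 0,"dy": 0,"dz": 0,"rx": 0,"ry": 0,"rz": 0},{"dx": 0,"dy": 0,"dz": 0,"rx": 0,"ry": 0,"rz": 0}], "claw": 72}}

```text
t: 30.3
tcp_pos: [0.5696, -0.047, 0.2345]
tool_rot: [-0.081, 0.997, 0.0, -0.0]
force: [0.7, -0.1, -0.2]
finger_gap: 0.72
gripper_force: 0.0
```

Run:
```python
from h import *
st()
m=cams.camera_model('wrist');im=cams.snapshot('wrist')[...,::-1].copy();cv2.imwrite('pics/w5.png',im)
cv2.imwrite('pics/w5b.png',cv2.resize(im[60:360,100:500],(800,600),interpolation=cv2.INTER_CUBIC))
for p in [(-.09,-.136,.024),(-.09,-.046,.024),(.09,-.136,.024),(.09,-.046,.024),(.03,-.115*1,.076+.009)]:
    print(p,((proj(m,J(p,.165,[.596,.0167]))-[100,60])*2).round(0))
```

```text
t 30.3 tcp in jig mm [-36.5 -58.5] z 234.5 F jig [ 0.7 -0.2] -0.2 Tz 0.01 yaw -0.11 gap 0.72
(-0.09, -0.136, 0.024) [172. 125.]
(-0.09, -0.046, 0.024) [327. 124.]
(0.09, -0.136, 0.024) [191. 401.]
(0.09, -0.046, 0.024) [325. 401.]
(0.03, -0.115, 0.08499999999999999) [202. 359.]
```

View pics/w5b.png

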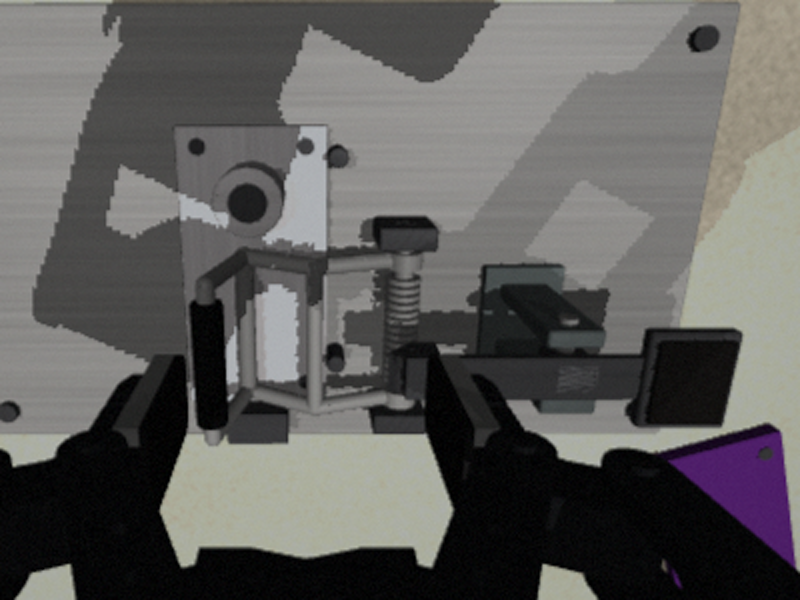

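The picture shows the bail down across the casting, with its grip at (208,365). The casting corners at (175,125) and (328,125) are still at home against the dowels and stop, and the robot is clear. I'm handing the job in.

```bash
python3 -c "
from station import order
print(order.sign_off())"
```

```text
the job is handed in; nothing more can be done
None
```

The job is handed in at about 30 s: I cocked the bail, slid the casting home against both dowels and the end stop, and tripped the trigger; the last picture shows the bail down on the casting, still home, and I moved nothing else on the bench.

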